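# Refit the keyed lever handle on a stock crate and latch it

### The arm

A 6-joint arm with a two-finger parallel gripper is mounted at the origin on the work surface. World frame = base frame: x ahead of the robot, y to its left, z up, the work surface at z = 0. Lengths are in mm, angles in rad, forces in N, time in s.
With the tool pointing down it reaches from about 300 to 775 mm from the base axis. Payload 14.6 kg.
Tool frame: the origin (TCP) lies between the finger pads; the fingertips stand 22 mm ahead of it and the grasp point (between the pads) lies 3 mm ahead of it (finger_overhang is the distance from the TCP to the fingertips, in mm); z points along the fingers, y is the direction in which the jaws open and shut (so a half turn about z gives the same grasp; the last joint's range is limited). The gripper opens to 94 mm and grips with 3 to 60 N. Pads are 16 mm wide; open, the fingers measure 119 mm over their backs; the gripper's body (75 mm by 177 mm) begins 78 mm behind the grasp point.
Start: joints at [1.246, 0.3, 1.521, -0, 1.321, -0.067], TCP at [140.222, 531.815, 227.446] pointing down, gripper open.
Joint ranges: [-3.03, 3.03], [-0.79, 2.21], [0.23, 2.52], [-1.04, 4.18], [0, 3.07], [-2.55, 2.55]. Speed limits (rad/s): [2.22, 2.22, 2.57, 3.14, 3.14, 3.14].

### API

Orientations are given as [roll, pitch, yaw] about the fixed x, y, z axes, in that order (R = Rz(yaw) Ry(pitch) Rx(roll)).
In Python, from cell import * gives the robot as it stands.
- The arm moves only by the tool jog_arm, never from a script. Its argument "increments" is a list of rows, each a list of 7 numbers: the shift along the tool's x, y, z in cm, then the turn, a rotation vector about the tool's x, y, z in degrees, then the finger opening in cm, from 0 to 9.4. In form: [[x, y, z, wx, wy, wz, grip], ...]. A call has 1 to 20 rows; each row shifts and turns the commanded pose from where the row before left it, along the tool's axes as they then stand; what a row does not reach is not made up. A row lasts 1/8 s, in which the tool goes at most 62.5 mm and 10.7 degrees, less where a joint would pass 70% of its speed; a pose out of reach is approached as far as the arm can. A call is refused whole if a number of a shift passes 6.25 or a number of a turn 10.7, either way. A call with a gripper value outside its range is refused whole. The fingers move at their own pace and stop on an object; "squeeze" is the grip in N (left out, the last holds). Time passes only in rows, so rows that do not move let the fingers close. It gives the time, the measured TCP pose, the force and the opening at its end, in the units of the state.
- read_state(): the state, without advancing time (a new reading comes with each control period).
- camera(name): name is "side" or "top"; returns a dict with "image" (400x640x3 uint8, red, green, blue), "K" (3x3 intrinsics, pixels), "rvec" (rotation vector, rad) and "tvec" (3), from world to camera coordinates, as OpenCV has them. Camera axes: x right, y down, z forward; pixel columns grow to the right and rows downward; lengths in mm; the calibration is good to about 2 mm. A picture is of the moment at which its call begins. There is no depth.
- sign_off(): hands the job in, once; it reports no verdict.
Trained networks look in a picture, given as the dict that the camera call returned (one of the last four; its "shot" number tells which), for a name from the list of things; names that differ only in an ending like _2 or _b are one class to them, and where a whole thing is asked for, a point or a joint stands for the part that bears it (a point fixed in the world has none). Each returns a list of dicts, best first, with "conf" (0 to 1); they miss things now and then, are a little off and sometimes report something else, mostly with a low value. They report only what shows in the picture. A call takes as long as a camera call.
- recognise(picture, name): "centre" ([x, y, z] in mm, in the coordinates of the camera as it stood for that picture, good to about 4 mm: the middle of the surface that is visible of it).
- regions_of(picture, name): "mask" (400x640 bool, what is visible of it).
The state is a dict: "clock": time; "joints": joint angles; "qd": joint speeds; "effort": joint torques, N m; "eef_pos": TCP position; "eef_rot": TCP orientation; "wrist_force": force on the tool from outside, world axes, zero at the start; "moment": the same for the moment, N m; "finger_gap": finger opening in mm.
Only numpy, scipy, OpenCV 4.12 (cv2) and the standard library are available. Lean on these libraries where they do the work, as an engineer would, in place of code of your own. Each camera call takes 0.05 s, during which the arm holds its last target.

### The job

Refit the loose lever handle, the one with the D-shaped hub, on the latch spindle of the mesh-lidded crate: turn it to match the spindle's flat and push it fully home while the latch is still open. Then turn the latch counter-clockwise, seen from above, until its arm lies under the keeper against the stop. Let go, with the handle left on the spindle, and leave the square-hubbed handle and the other goods on the bench where they are.

Things in the scene. Friction and masses are not known exactly. Their poses are not given: they have to be found in the camera images.
- handle_grip (a point): Loose lever handle, 74 mm high, 0.3 kg: aluminium D-shaped hub, 50 mm across, 40 mm high, standing on its open socket; on top a black grip block 50 x 18 x 34 mm (z 40 to 74 mm), running on into an 18 mm wide, 20 mm high lever that ends 95 mm from the hub axis. Point: on the hub axis in the middle of the block, 57 mm above the foot; grip across the 18 mm. z up, +x along the lever.
- handle: The same handle; origin on the hub axis at its foot, the socket's mouth; same axes. The flat of the socket and the flat on the hub's outside are on the -x side, away from the lever. Socket: D-shaped, open below, 34 mm deep, radius 18 mm, flat 5.6 mm from the axis, chamfered mouth.
- spindle_foot (a point): Upright steel D-spindle in the middle of the crate's lid: radius 16 mm, flat 4 mm from the axis, 30 mm long, top 6 mm tapered, on a dark disc 60 mm across. Point: on its axis at the disc's top, where the hub's foot rests when home; it turns with the latch. z up, +x along the latch arm; the flat is on -x, away from the arm. The lever must point as the arm does, within about 7 degrees.
- latch_tip (a point): Tip of the dark steel latch arm (26 mm wide, 8 mm thick, just above the lid), 104 mm from the spindle axis; disc, arm and spindle turn as one.
- keeper (a point): Fixed crate: grey, 220 x 200 mm, 70 mm high, steel mesh lid. At the rim of the lid, away from the robot and 98 mm from the spindle axis, is the steel keeper: a small bridge, top 22 mm above the lid, with an upright stop at its left end seen from the robot. Point: under the bridge, where the arm's end comes to lie. x: from the spindle to the keeper.
- latch (a joint): Latch angle (rad), growing as the arm turns counter-clockwise seen from above, towards the keeper; 1.5 = at the stop, the arm pointing from the spindle straight to the keeper. Starts open, between 0.25 and 0.75. It takes about 0.15 N m to turn and stays where it is left; handle and spindle have up to about 14 degrees of play either way.
- tee_mid (a point): A different loose handle to be left alone: T-shaped, square aluminium hub 44 mm wide, black bar 90 x 18 x 34 mm on it, 74 mm high; point at its centre, 37 mm up.
- tape: Bystander: roll of clear tape lying flat, 90 mm across, 48 mm high; origin under its centre.
- stockbox: Bystander: small paper box 50 x 70 x 30 mm; origin under its centre.
- cone: Bystander: small orange marker cone, base 95 mm square, 145 mm high; origin under its centre.
- caster: Bystander: swivel castor standing upside down on its 80 x 60 mm plate, 94 mm high; origin under the plate's centre.
- driver: Bystander: screwdriver lying on the bench; origin under its middle.
- partsbin: Bystander: open blue bin 180 x 110 x 80 mm; origin under its centre.

How it is judged:
By the outcome, as a careful person would: the job done as asked, in the order asked, and still so for the second after the job is handed in, with the robot touching nothing.
It also fails if it takes over 42 s, if anything falls off the work surface, if the arm or the gripper's body presses on something with over 40 N, if the wrist force passes 120 N, or if a joint passes its speed limit or range.

## Working session

There is one attempt and no reset: what is moved stays moved. The work goes in short steps, Python scripts to look and compute and a tool call to move; the robot and the scene stay as the last step left them, time stands still between calls to the robot, and variables do not carry over. Pictures are saved under pics/ and viewed, and the job is handed in when it is done.

Besides the shell and the picture viewer there is one more tool, called after "Emit:" as name(argument=value, ...) on one line, values as JSON. jog_arm: Moves the arm, as the interface text tells. Its arguments: {"type":"object","properties":{"increments":{"type":"array"},"squeeze":{"type":"number"}},"required":["increments"]}

```bash
ls; mkdir -p pics
python3 - <<'E'
from cell import *
import cv2,numpy as np
s=read_state();print(s)
for n in("side","top"):
    c=camera(n);cv2.imwrite(f"pics/{n}0.png",c["image"][:,:,::-1]);print(n,c["K"],c["rvec"],c["tvec"],c["shot"])
    R,_=cv2.Rodrigues(np.array(c["rvec"]));t=np.array(c["tvec"]).ravel()
    for k in("handle","handle_grip","spindle_foot","latch_tip","keeper","tee_mid"):
        for d in recognise(c,k)[:2]:
            print(k,round(d["conf"],2),np.round(R.T@(np.array(d["centre"])-t),0))
E
```

```text
pics
{'clock': 0.0, 'joints': array([ 1.24639988e+00,  3.00495426e-01,  1.52159939e+00, -5.60731176e-06,
        1.32069429e+00, -6.66022962e-02]), 'qd': array([ 0.00229095, -0.00050804,  0.00029864,  0.0011474 ,  0.00083561,
        0.00132769]), 'effort': array([-4.66998936e-04, -5.31807017e+01, -3.52742851e+01,  7.09010242e-02,
        2.43107253e-02, -6.10261282e-05]), 'eef_pos': array([140.1490842 , 531.59231145, 226.86522822]), 'eef_rot': array([-3.14039850e+00, -7.42082331e-05,  2.88379985e+00]), 'wrist_force': array([-0.00315351,  0.58916984, -0.28737145]), 'moment': array([-0.05923817,  0.00304632, -0.06091476]), 'finger_gap': 94.01541381099265}
side [[518.90165433   0.         316.95241864]
 [  0.         518.90165433 199.64116518]
 [  0.           0.           1.        ]] [ 0.20566128 -2.89396022  1.0178527 ] [ 549.76988356   87.65789985 1784.6696219 ] 1
handle 0.84 [463. 207.  71.]
handle_grip 0.73 [465. 209.  71.]
spindle_foot 0.52 [ 571. -222.   82.]
latch_tip 0.81 [ 578. -223.   86.]
keeper 0.91 [ 564. -195.   69.]
tee_mid 0.79 [618. 200.  55.]
tee_mid 0.43 [ 573. -223.   87.]
top [[396.05721692   0.         320.49436293]
 [  0.         396.05721692 198.01934275]
 [  0.           0.           1.        ]] [ 2.22189829 -2.16444872  0.1220813 ] [ -12.66548016  566.75233008 1201.38294962] 2
handle 0.94 [465. 200.  67.]
handle_grip 0.81 [465. 202.  71.]
spindle_foot 0.91 [ 579. -235.   77.]
latch_tip 0.95 [ 582. -230.   77.]
keeper 0.76 [ 564. -219.   64.]
keeper 0.55 [435. 364.  64.]
tee_mid 0.8 [623. 184.  67.]
```

View pics/top0.png

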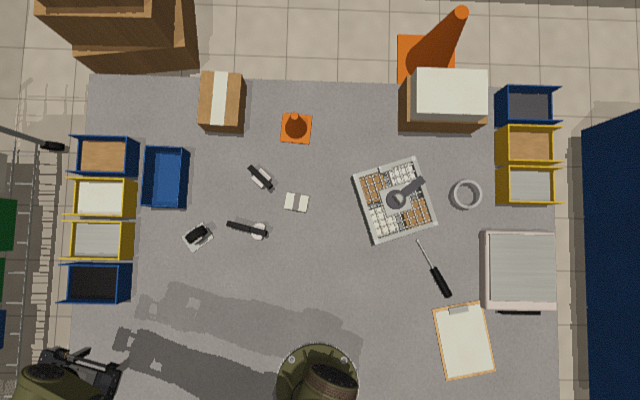

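View pics/side0.png

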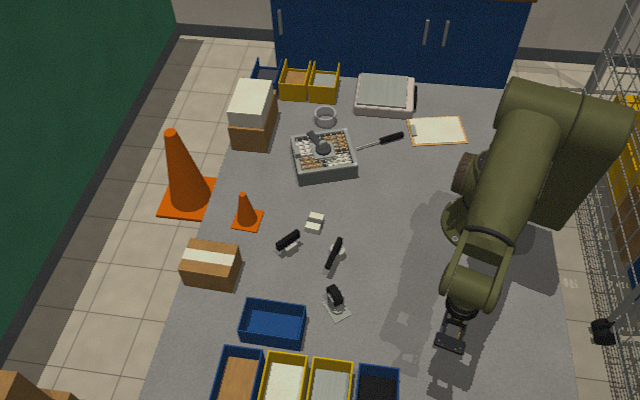

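```bash
cat > h.py <<'E'
from cell import *
import cv2,numpy as np
def P(c):
    R,_=cv2.Rodrigues(np.array(c["rvec"]));return np.array(c["K"]),R,np.array(c["tvec"]).ravel()
def proj(c,X):
    K,R,t=P(c);return cv2.projectPoints(np.array(X,float).reshape(-1,3),np.array(c["rvec"]),t,K,None)[0].reshape(-1,2)
def back(c,uv,z):
    K,R,t=P(c);uv=np.array(uv,float).reshape(-1,2)
    d=np.c_[uv,np.ones(len(uv))]@np.linalg.inv(K).T@R;o=-R.T@t
    return o+d*((z-o[2])/d[:,2])[:,None]
def crop(c,u,v,w,h,s,fn):
    im=c["image"][v:v+h,u:u+w,::-1];cv2.imwrite(fn,cv2.resize(im,None,fx=s,fy=s,interpolation=cv2.INTER_CUBIC))
E
python3 - <<'E'
from h import *
for n in("side","top"):
    c=camera(n);
    for nm,X in(("h",[465,202,60]),("s",[579,-232,75])):
        u,v=proj(c,X)[0];u=int(u)-60;v=int(v)-50
        print(n,nm,u,v)
        crop(c,u,v,120,100,6,f"pics/{n}_{nm}.png")
    m=regions_of(c,"handle");print(len(m))
    for k in m:
        ys,xs=np.nonzero(k["mask"]);print(k["conf"],xs.min(),xs.max(),ys.min(),ys.max())
E
```

```text
side h 275 198
side s 259 96
1
0.54 325 344 238 267
top h 192 179
top s 339 144
0
```

View crops.

View pics/top_h.png

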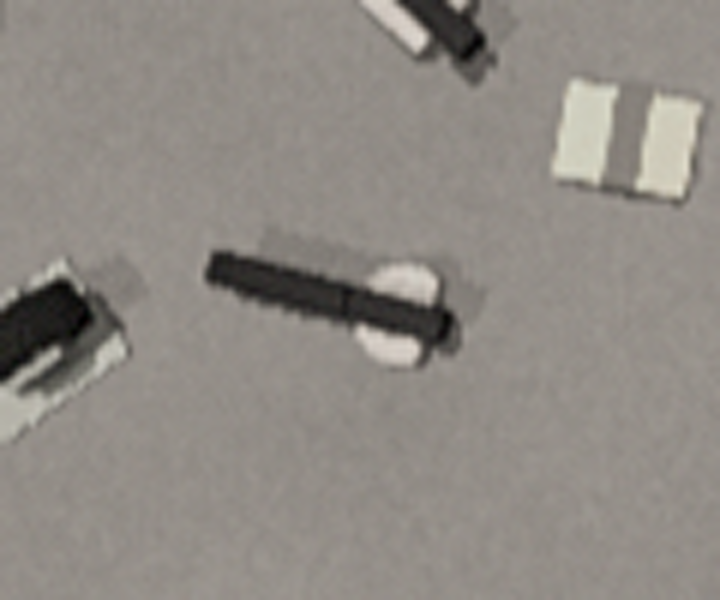

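View pics/top_s.png

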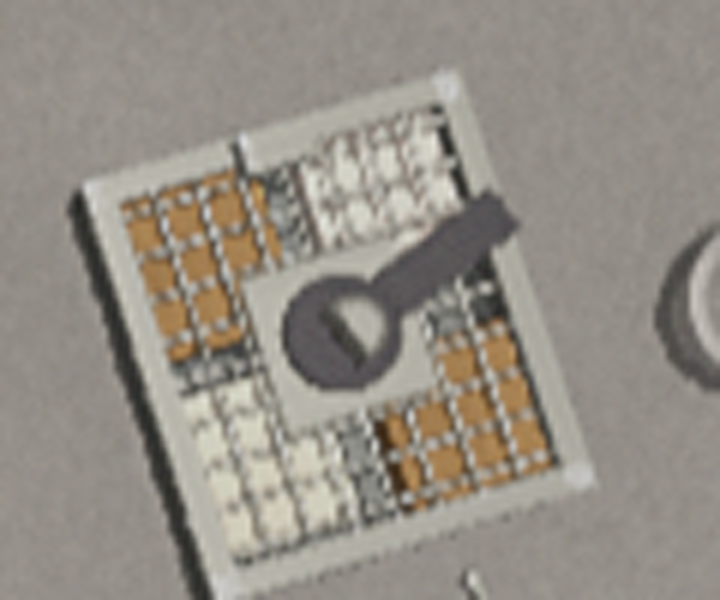

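View pics/side_h.png

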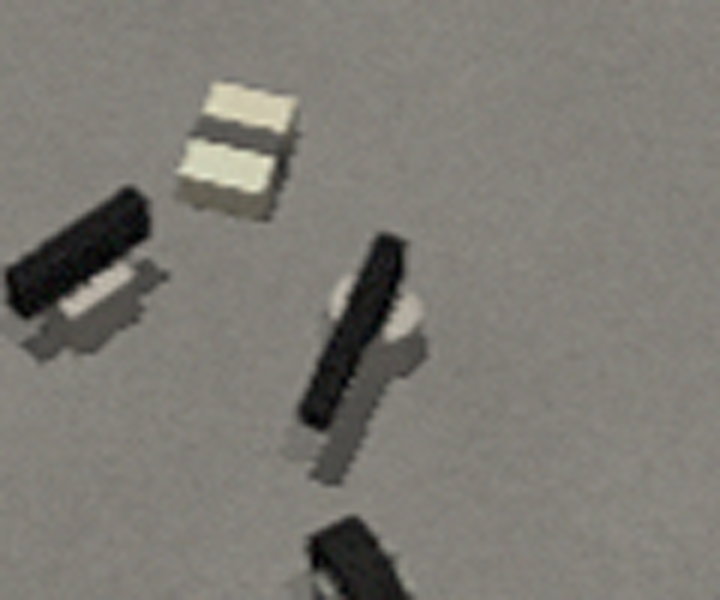

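View pics/side_s.png

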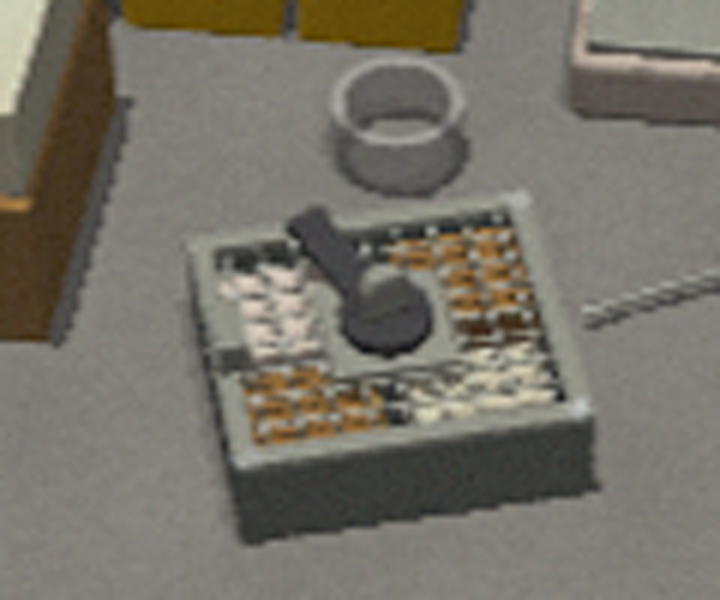

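```bash
cat >> h.py <<'E'
def box(x0,x1,y0,y1,z0,z1):
    return np.array([[x,y,z] for x in(x0,x1) for y in(y0,y1) for z in(z0,z1)],float)
def cyl(r,z0,z1,flat=None):
    a=np.linspace(0,2*np.pi,60);p=np.c_[r*np.cos(a),r*np.sin(a)]
    if flat is not None: p[:,0]=np.maximum(p[:,0],-flat)
    return np.r_[np.c_[p,np.full(60,z0)],np.c_[p,np.full(60,z1)]]
def tf(X,x,y,th,z=0):
    c,s=np.cos(th),np.sin(th);return X@np.array([[c,s,0],[-s,c,0],[0,0,1]])+[x,y,z]
S=8
def render(c,parts,roi):
    u,v,w,h=roi;m=np.zeros((h*S,w*S),np.uint8)
    for p in parts:
        q=(proj(c,p)-[u-.5,v-.5])*S-.5
        hull=cv2.convexHull(q.astype(np.float32)).reshape(-1,2)
        cv2.fillConvexPoly(m,np.round(hull*16).astype(np.int32),255,shift=4)
    return cv2.GaussianBlur(cv2.resize(m,(w,h),interpolation=cv2.INTER_AREA).astype(float)/255,(0,0),.6)
E
cat > f1.py <<'E'
from h import *
import pickle
from scipy.optimize import minimize
cs={n:camera(n) for n in("side","top")};pickle.dump(cs,open("cs0.pkl","wb"))
def lum(c,roi):
    u,v,w,h=roi;return c["image"][v:v+h,u:u+w].astype(float).max(2)
R={"side":(318,230,34,44),"top":(222,212,52,34)}
for zl in((40,60),(54,74)):
  parts=[box(-25,25,-9,9,40,74),box(25,95,-9,9,*zl)]
  def cost(p,names):
    e=0
    for n in names:
        L=lum(cs[n],R[n]);a=np.clip((75-L)/(75-30),0,1)
        m=render(cs[n],[tf(q,*p) for q in parts],R[n]);e+=((a-m)**2).sum()
    return e
  for names in(["side"],["top"],["side","top"]):
    best=min((minimize(cost,[465,200,th],args=(names,),method="Nelder-Mead",options=dict(initial_simplex=np.array([[465,200,th],[470,200,th],[465,205,th],[465,200,th+.15]]))) for th in(1.2,1.5,1.8)),key=lambda r:r.fun)
    print(zl,names,np.round(best.x,3),round(best.fun,2))
E
python3 f1.py
python3 - <<'E'
from h import *
import pickle
cs=pickle.load(open("cs0.pkl","rb"))
np.set_printoptions(linewidth=250)
print(cs["top"]["image"][215:245,224:276].max(2)[:, ::1])
E
```

```text
(40, 60) ['side'] [460.862 179.958   1.327] 44.97
(40, 60) ['top'] [460.67  186.992   1.352] 55.0
(40, 60) ['side', 'top'] [461.123 185.965   1.338] 110.09
(54, 74) ['side'] [460.953 184.961   1.359] 31.83
(54, 74) ['top'] [467.009 213.812   1.358] 89.04
(54, 74) ['side', 'top'] [460.978 185.002   1.356] 92.23
[[151 149 150 ... 147 150 151]
 [149 149 151 ... 146 149 147]
 [150 149 152 ... 146 150 147]
 ...
 [149 149 149 ... 144 148 149]
 [151 147 149 ... 146 148 149]
 [149 146 147 ... 145 147 149]]
```

```bash
cat >> f1.py <<'E'
def ov(n,p,parts,fn,roi):
    u,v,w,h=roi;im=cv2.resize(cs[n]["image"][v:v+h,u:u+w,::-1],None,fx=10,fy=10,interpolation=cv2.INTER_NEAREST)
    for q in parts:
        k=(proj(cs[n],tf(q,*p))-[u-.5,v-.5])*10
        cv2.polylines(im,[cv2.convexHull(k.astype(np.float32)).astype(np.int32)],True,(0,0,255),1)
    return im
parts=[box(-25,25,-9,9,40,74),box(25,95,-9,9,54,74),cyl(25,0,40)]
a=ov("side",best.x,parts,"",R["side"]);b=ov("top",best.x,parts,"",R["top"])
H=max(a.shape[0],b.shape[0]);o=np.zeros((H,a.shape[1]+b.shape[1],3),np.uint8);o[:a.shape[0],:a.shape[1]]=a;o[:b.shape[0],a.shape[1]:]=b
cv2.imwrite("pics/ov1.png",cv2.resize(o,None,fx=.9,fy=.9))
E
python3 f1.py >/dev/null
```

```text
(no output)
```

View pics/ov1.png

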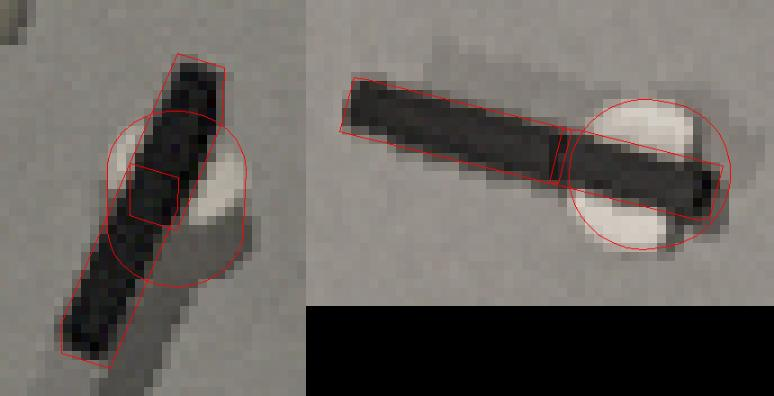

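```bash
sed -i 's|a=np.clip((75-L)/(75-30),0,1)|T={"side":(82,25),"top":(125,42)}[n];a=np.clip((T[0]-L)/(T[0]-T[1]),0,1)|' f1.py; python3 f1.py
```

```text
(40, 60) ['side'] [460.623 180.486   1.33 ] 42.97
(40, 60) ['top'] [459.802 186.527   1.341] 14.61
(40, 60) ['side', 'top'] [460.382 186.362   1.336] 69.5
(54, 74) ['side'] [461.539 185.564   1.367] 30.31
(54, 74) ['top'] [459.519 184.981   1.336] 13.85
(54, 74) ['side', 'top'] [460.    185.032   1.344] 45.95
```

View pics/ov1.png

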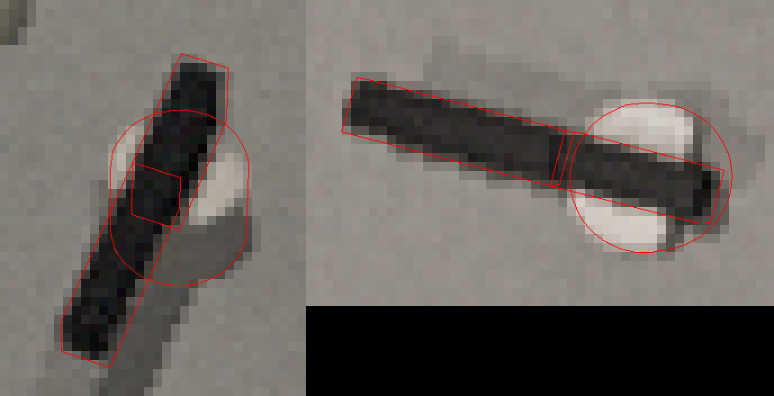

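Run:
```python
from h import *
import pickle
cs=pickle.load(open("cs0.pkl","rb"))
c=cs["top"];im=c["image"][144:244,339:439,::-1];cv2.imwrite("pics/t_s.png",cv2.resize(im,None,fx=6,fy=6,interpolation=cv2.INTER_NEAREST))
c=cs["side"];im=c["image"][120:195,280:370,::-1];cv2.imwrite("pics/s_s.png",cv2.resize(im,None,fx=8,fy=8,interpolation=cv2.INTER_NEAREST))
print([cs["top"]["image"][v,u].tolist() for u,v in((390,200),(398,206),(412,190),(394,196),(396,200),(400,196))])
print([cs["side"]["image"][v,u].tolist() for u,v in((323,152),(315,137),(322,143))])
```

```text
[[89, 86, 88], [86, 81, 84], [85, 83, 82], [84, 83, 76], [72, 73, 66], [180, 179, 169]]
[[73, 73, 76], [66, 65, 66], [92, 91, 87]]
```

View pics/t_s.png

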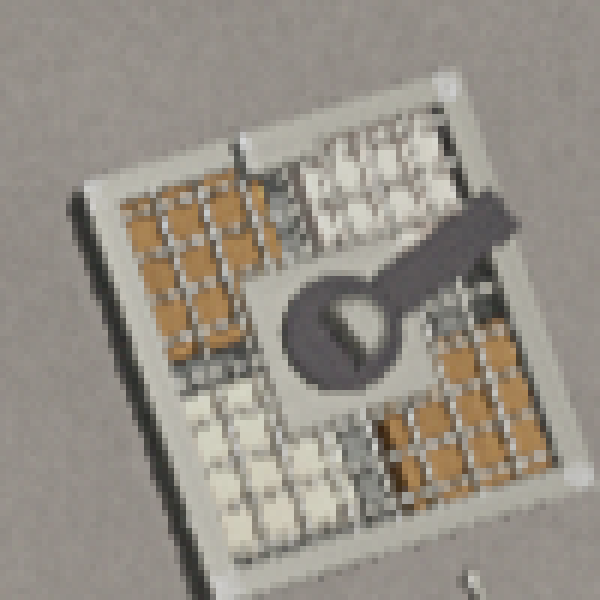

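View pics/s_s.png

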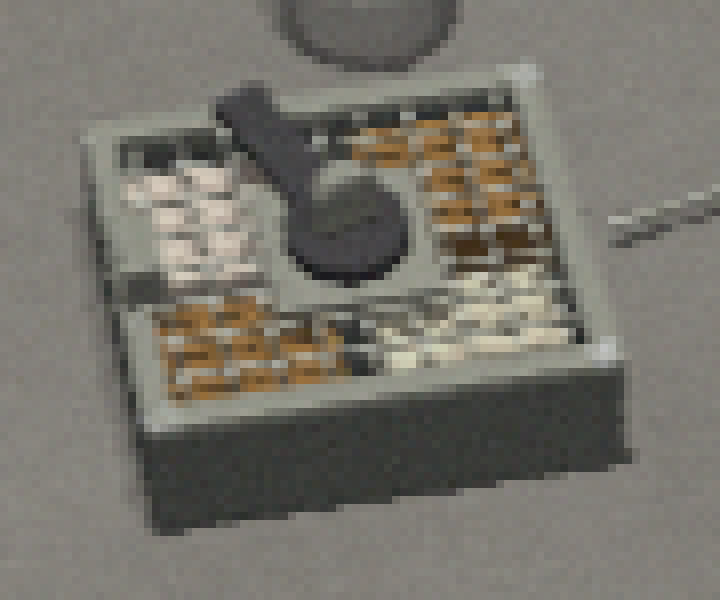

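```bash
cat > f2.py <<'E'
from h import *
import pickle
from scipy.optimize import minimize
cs=pickle.load(open("cs0.pkl","rb"))
R={"side":(296,120,50,50),"top":(375,165,60,55)}
T={"side":(130,72),"top":(150,88)}
def parts(p,z0,z1):
    return [tf(box(0,104,-13,13,z0,z1),*p),tf(cyl(30,z0,z1),*p)]
def cost(p,names,z0,z1,W):
    e=0
    for n in names:
        u,v,w,h=R[n];L=cs[n]["image"][v:v+h,u:u+w].astype(float).max(2)
        a=np.clip((T[n][0]-L)/(T[n][0]-T[n][1]),0,1)
        e+=(W[n]*(a-render(cs[n],parts(p,z0,z1),R[n]))**2).sum()
    return e
def fit(names,z0,z1):
    x=np.array([575,-215,-.45])
    for it in range(3):
        W={}
        for n in names:
            m=(render(cs[n],parts(x,z0,z1),R[n])>.1).astype(np.uint8)
            m=cv2.dilate(m,np.ones((5,5) if it else (9,9)))
            s=render(cs[n],[tf(cyl(17,z1,z1+31,5),*x)],R[n])>.05
            W[n]=m*(~s)
        r=minimize(cost,x,args=(names,z0,z1,W),method="Nelder-Mead",options=dict(initial_simplex=x+np.array([[0,0,0],[5,0,0],[0,5,0],[0,0,.15]])));x=r.x
    return r
for z0,z1 in((71,79),(74,82),(77,85)):
    for names in(["side"],["top"],["side","top"]):
        r=fit(names,z0,z1);print(z0,z1,names,np.round(r.x,3),round(r.fun,1))
# crate from corners
t=cs["top"];q=np.array([[90,186],[449,80],[583,474],[224,582]])/6+[339,144]-.5
for z in(70,):
    B=back(t,q,z)[:,:2];print("corners",np.round(B,0),"mid",B.mean(0),"sides",[round(np.linalg.norm(B[i]-B[i-1])) for i in range(4)], "yaw far-normal",np.arctan2(*(B[0]+B[1]-B[2]-B[3])[::-1]), np.arctan2(*(B[0]+B[3]-B[1]-B[2])[::-1])-np.pi/2)
E
python3 f2.py
```

```text
71 79 ['side'] [ 565.995 -222.334   -0.888] 35.3
71 79 ['top'] [ 5.66455e+02 -2.20752e+02  4.85000e-01] 190.8
71 79 ['side', 'top'] [ 565.779 -220.271   -0.903] 80.9
74 82 ['side'] [ 565.643 -219.777   -0.89 ] 36.5
74 82 ['top'] [ 5.66215e+02 -2.19996e+02  4.71000e-01] 192.1
74 82 ['side', 'top'] [ 565.378 -219.184   -0.903] 80.3
77 85 ['side'] [ 565.014 -216.738   -0.889] 36.6
77 85 ['top'] [ 565.148 -218.517   -0.904] 44.2
77 85 ['side', 'top'] [ 565.041 -218.148   -0.898] 78.7
corners [[ 636.  -94.]
 [ 696. -274.]
 [ 499. -342.]
 [ 441. -163.]] mid [ 568.13067539 -218.30345595] sides [207, 190, 208, 188] yaw far-normal 0.3392930410788058 0.31483673984143357
```

Emit:
jog_arm(increments=[[0, 0, 0, 0, 0, 9.8, 9.4], [0, 0, 0, 0, 0, 9.8, 9.4], [0, 0, 0, 0, 0, 9.8, 9.4], [0, 0, 0, 0, 0, 9.8, 9.4], [0, 0, 0, 0, 0, 9.8, 9.4], [0, 0, 0, 0, 0, 9.8, 9.4], [0, 0, 0, 0, 0, 9.8, 9.4], [0, 0, 0, 0, 0, 9.8, 9.4], [0, 0, 0, 0, 0, 9.8, 9.4], [-2.66, 3.9, 0.9, 0, 0, 0, 9.4], [-2.66, 3.9, 0.9, 0, 0, 0, 9.4], [-2.66, 3.9, 0.9, 0, 0, 0, 9.4], [-2.66, 3.9, 0.9, 0, 0, 0, 9.4], [-2.66, 3.9, 0.9, 0, 0, 0, 9.4], [-2.66, 3.9, 0.9, 0, 0, 0, 9.4], [-2.66, 3.9, 0.9, 0, 0, 0, 9.4], [-2.66, 3.9, 0.9, 0, 0, 0, 9.4], [-2.66, 3.9, 0.9, 0, 0, 0, 9.4], [-2.66, 3.9, 0.9, 0, 0, 0, 9.4], [0, 0, 0, 0, 0, 0, 9.4]])

```text
clock: 3.7
eef_pos: [461.7, 183.1, 136.8]
eef_rot: [-3.141, 0.001, 1.341]
wrist_force: [-0.0, 0.4, -0.5]
finger_gap: 93.9
```

Run:
```python
from h import *
a=[]
for n in("side","top"):
    c=camera(n);u,v=proj(c,[460,185,70])[0];u=int(u)-35;v=int(v)-35
    im=c["image"][v:v+70,u:u+70,::-1];im=cv2.resize(im,None,fx=5.6,fy=5.6,interpolation=cv2.INTER_NEAREST)
    k=((proj(c,tf(box(-25,25,-9,9,74,74),460,185,1.345))-[u-.5,v-.5])*5.6).astype(np.int32)
    for i in k: cv2.circle(im,tuple(int(j) for j in i),3,(0,0,255),-1)
    p=((proj(c,[461.7,183.1,114.8])-[u-.5,v-.5])*5.6).astype(int)[0];cv2.circle(im,tuple(int(j) for j in p),3,(0,255,0),-1)
    a.append(im)
cv2.imwrite("pics/pre.png",np.hstack(a))
```

```text
(no output)
```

View pics/pre.png

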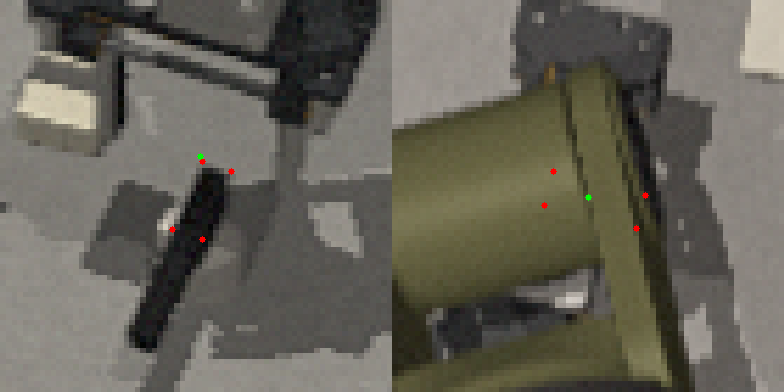

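Run:
```python
from h import *
c=camera("side")
s=read_state();print(s["eef_pos"],s["eef_rot"],s["clock"])
u,v=305,180
im=c["image"][v:v+90,u:u+90,::-1];im=cv2.resize(im,None,fx=6.6,fy=6.6,interpolation=cv2.INTER_CUBIC)
x,y,z=s["eef_pos"];th=s["eef_rot"][2]
for sy in(-47,47,-59,59):
  for zz in (0,22):
    X=tf(np.array([[0,sy,0.]]),x,y,th,z-zz)
    p=((proj(c,X)-[u-.5,v-.5])*6.6).astype(int)[0];cv2.circle(im,tuple(int(j) for j in p),2,(0,255,0),-1)
cv2.imwrite("pics/pre2.png",im)
```

```text
[460.2221618  185.52692245 137.582089  ] [-3.14156269e+00 -1.29031309e-04  1.34464025e+00] 3.85
```

View pics/pre2.png

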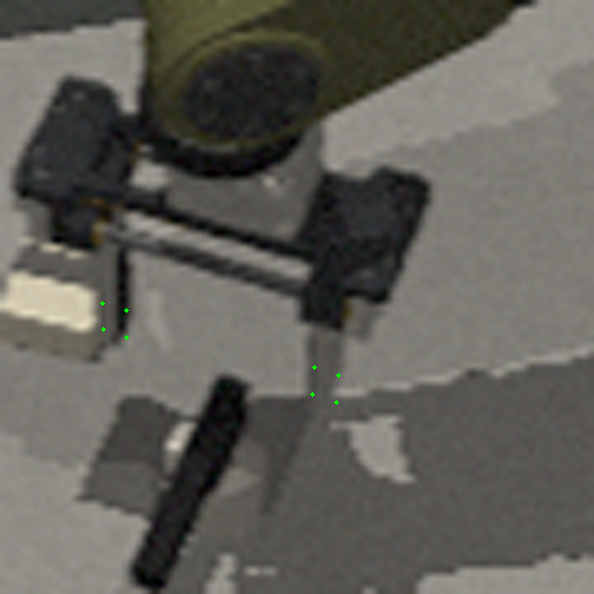

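Emit:
jog_arm(increments=[[0, 0, 1.2, 0, 0, 0, 9.4], [0, 0, 1.2, 0, 0, 0, 9.4], [0, 0, 1.2, 0, 0, 0, 9.4], [0, 0, 1.2, 0, 0, 0, 9.4], [0, 0, 1.2, 0, 0, 0, 9.4], [0, 0, 1.1, 0, 0, 0, 9.4], [0, 0, 0, 0, 0, 0, 9.4], [0, 0, 0, 0, 0, 0, 9.4]], squeeze=30)

```text
clock: 4.85
eef_pos: [460.8, 185.1, 66.7]
eef_rot: [3.141, -0.0, 1.344]
wrist_force: [-0.4, -0.4, 0.0]
finger_gap: 94.1
```

Emit:
jog_arm(increments=[[0, 0, 0, 0, 0, 0, 5], [0, 0, 0, 0, 0, 0, 3], [0, 0, 0, 0, 0, 0, 1], [0, 0, 0, 0, 0, 0, 1], [0, 0, 0, 0, 0, 0, 1], [0, 0, 0, 0, 0, 0, 1]], squeeze=35)

```text
clock: 5.6
eef_pos: [460.6, 185.1, 66.4]
eef_rot: [-3.142, 0.0, 1.344]
wrist_force: [-0.2, 0.0, -0.9]
finger_gap: 37.7
```

Emit:
jog_arm(increments=[[0, 0, 0, 0, 0, 0, 1], [0, 0, 0, 0, 0, 0, 1], [0, 0, 0, 0, 0, 0, 1], [0, 0, 0, 0, 0, 0, 1]])

```text
clock: 6.1
eef_pos: [460.5, 185.0, 66.4]
eef_rot: [-3.141, 0.0, 1.344]
wrist_force: [-0.8, -0.4, -0.6]
finger_gap: 17.9
```

Emit:
jog_arm(increments=[[0, 0, -2, 0, 0, 0, 1], [0, 0, -4, 0, 0, 0, 1], [0, 0, -4, 0, 0, 0, 1], [0, 0, -4, 0, 0, 0, 1], [-3.7, 1.93, 0, 0, 0, 0, 1], [-3.7, 1.93, 0, 0, 0, 0, 1], [-3.7, 1.93, 0, 0, 0, 0, 1], [-3.7, 1.93, 0, 0, 0, 0, 1], [-3.7, 1.93, 0, 0, 0, 0, 1], [-3.7, 1.93, 0, 0, 0, 0, 1], [-3.7, 1.93, 0, 0, 0, 0, 1], [-3.7, 1.93, 0, 0, 0, 0, 1], [-3.7, 1.93, 0, 0, 0, 0, 1], [-3.7, 1.93, 0, 0, 0, 0, 1]])

```text
clock: 7.85
eef_pos: [565.6, -220.1, 205.9]
eef_rot: [-3.141, -0.0, 1.344]
wrist_force: [0.3, -0.2, -2.8]
finger_gap: 17.6
```

Emit:
jog_arm(increments=[[0, 0, 0, 0, 0, 9.9, 1], [0, 0, 0, 0, 0, 9.9, 1], [0, 0, 0, 0, 0, 9.9, 1], [0, 0, 0, 0, 0, 9.9, 1], [0, 0, 0, 0, 0, 9.9, 1], [0, 0, 0, 0, 0, 9.9, 1], [0, 0, 0, 0, 0, 9.9, 1], [0, 0, 0, 0, 0, 9.9, 1], [0, 0, 0, 0, 0, 9.9, 1], [0, 0, 0, 0, 0, 9.9, 1], [0, 0, 0, 0, 0, 9.9, 1], [0, 0, 0, 0, 0, 9.9, 1], [0, 0, 0, 0, 0, 9.9, 1], [0, 0, 0, 0, 0, 0, 1], [0, 0, 0, 0, 0, 0, 1]])

```text
clock: 9.72
eef_pos: [565.5, -218.7, 206.2]
eef_rot: [3.141, 0.001, -0.898]
wrist_force: [-1.6, -0.2, -3.5]
finger_gap: 17.8
```

Run:
```python
from h import *
import pickle
a=[];cs={}
s=read_state();x,y,z=s["eef_pos"];th=s["eef_rot"][2];print(x,y,z,th)
for n in("side","top"):
    c=camera(n);cs[n]=c;u,v=proj(c,[565,-220,110])[0];u=int(u)-40;v=int(v)-45
    im=c["image"][v:v+80,u:u+70,::-1];im=cv2.resize(im,None,fx=5.6,fy=5.6,interpolation=cv2.INTER_CUBIC)
    f=z-66.4
    for q in([box(-25,25,-9,9,40,74),box(25,95,-9,9,54,74),cyl(25,0,40,20)]):
        k=(proj(c,tf(q,x,y,th,f))-[u-.5,v-.5])*5.6
        cv2.polylines(im,[cv2.convexHull(k.astype(np.float32)).astype(np.int32)],True,(0,0,255),1)
    for q in([box(30,104,-13,13,72,80),cyl(30,72,80)]):
        k=(proj(c,tf(q,565.5,-219.5,-.9))-[u-.5,v-.5])*5.6
        cv2.polylines(im,[cv2.convexHull(k.astype(np.float32)).astype(np.int32)],True,(0,255,0),1)
    a.append(im)
pickle.dump(cs,open("cs1.pkl","wb"))
cv2.imwrite("pics/ins.png",np.hstack(a))
```

```text
565.5106837734124 -218.7402202702124 206.16691031347165 -0.8978963936192832
```

View pics/ins.png

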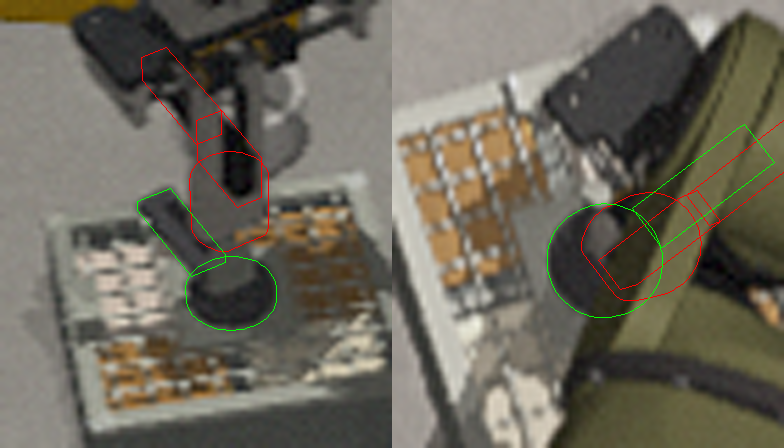

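Emit:
jog_arm(increments=[[0, -0.05, 1, 0, 0, 0, 1], [0, 0, 1, 0, 0, 0, 1], [0, 0, 0.6, 0, 0, 0, 1], [0, 0, 0.3, 0, 0, 0, 1], [0, 0, 0.3, 0, 0, 0, 1], [0, 0, 0, 0, 0, 0, 1]])

```text
clock: 10.58
eef_pos: [566.0, -218.5, 174.4]
eef_rot: [3.142, 0.0, -0.902]
wrist_force: [0.3, -0.4, -2.4]
finger_gap: 18.3
```

Emit:
jog_arm(increments=[[0, 0, 0.3, 0, 0, 0, 1], [0, 0, 0.2, 0, 0, 0, 1], [0, 0, 0, 0, 0, 0, 1]])

```text
clock: 10.95
eef_pos: [565.9, -218.5, 169.2]
eef_rot: [3.141, 0.0, -0.902]
wrist_force: [-0.4, -1.4, -3.3]
finger_gap: 17.4
```

Emit:
jog_arm(increments=[[0, 0, 0.25, 0, 0, 0, 1], [0, 0, 0.25, 0, 0, 0, 1], [0, 0, 0, 0, 0, 0, 1]])

```text
clock: 11.32
eef_pos: [565.8, -218.6, 164.1]
eef_rot: [3.141, 0.001, -0.902]
wrist_force: [-1.8, -1.6, -4.7]
finger_gap: 17.7
```

Emit:
jog_arm(increments=[[0, 0, 0.25, 0, 0, 0, 1], [0, 0, 0.25, 0, 0, 0, 1], [0, 0, 0.2, 0, 0, 0, 1], [0, 0, 0, 0, 0, 0, 1]])

```text
clock: 11.82
eef_pos: [565.8, -218.6, 157.1]
eef_rot: [3.141, 0.0, -0.902]
wrist_force: [-3.5, -3.2, -4.3]
finger_gap: 18.2
```

Emit:
jog_arm(increments=[[0, 0.05, 0.25, 0, 0, 0, 1], [0, 0, 0.25, 0, 0, 0, 1], [0, 0, 0.2, 0, 0, 0, 1], [0, 0, 0, 0, 0, 0, 1]])

```text
clock: 12.32
eef_pos: [565.6, -218.7, 150.2]
eef_rot: [-3.141, 0.0, -0.902]
wrist_force: [-1.0, 0.2, -4.1]
finger_gap: 17.9
```

Emit:
jog_arm(increments=[[0, 0, 0.2, 0, 0, 0, 1], [0, 0, 0.1, 0, 0, 0, 1], [0, 0, 0, 0, 0, 0, 1]])

```text
clock: 12.7
eef_pos: [565.7, -218.7, 147.4]
eef_rot: [-3.141, -0.0, -0.902]
wrist_force: [0.3, -0.8, -3.2]
finger_gap: 18.1
```

Emit:
jog_arm(increments=[[0, 0, 0.1, 0, 0, 0, 1], [0, 0, 0.1, 0, 0, 0, 1], [0, 0, 0, 0, 0, 0, 1]])

```text
clock: 13.08
eef_pos: [565.8, -218.8, 147.3]
eef_rot: [-3.141, -0.001, -0.902]
wrist_force: [-7.5, 3.1, 13.3]
finger_gap: 17.7
```

Emit:
jog_arm(increments=[[0, 0, 0.1, 0, 0, 0, 1], [0, 0, 0, 0, 0, 0, 1]])

```text
clock: 13.32
eef_pos: [565.9, -218.8, 147.3]
eef_rot: [-3.141, -0.002, -0.902]
wrist_force: [-11.7, 5.2, 21.8]
finger_gap: 17.9
```

Run:
```python
from h import *
s=read_state();x,y,z=s["eef_pos"];th=s["eef_rot"][2];print(s["eef_pos"],s["eef_rot"],s["wrist_force"],s["moment"],s["joints"])
a=[]
for n in("side",):
    c=camera(n);u,v=280,105
    im=c["image"][v:v+85,u:u+90,::-1];im=cv2.resize(im,None,fx=6.6,fy=6.6,interpolation=cv2.INTER_CUBIC);o=im.copy()
    f=81
    for q in([box(-25,25,-9,9,40,74),box(25,95,-9,9,54,74),cyl(25,0,40,20)]):
        k=(proj(c,tf(q,x,y,th,f))-[u-.5,v-.5])*6.6
        cv2.polylines(im,[cv2.convexHull(k.astype(np.float32)).astype(np.int32)],True,(0,0,255),1)
    a+=[im]
cv2.imwrite("pics/home.png",im)
cv2.imwrite("pics/home_o.png",o)
```

```text
[ 565.87900705 -218.78507508  147.2554989 ] [-3.14064890e+00 -1.82257679e-03 -9.01562667e-01] [-11.70796935   5.24895686  21.80488855] [ 0.91770926  2.61675662 -0.02438929] [-4.29294108e-01  4.96008608e-01  1.44090063e+00  1.21563204e-05
  1.20263103e+00  2.04305966e+00]
```

View pics/home.png

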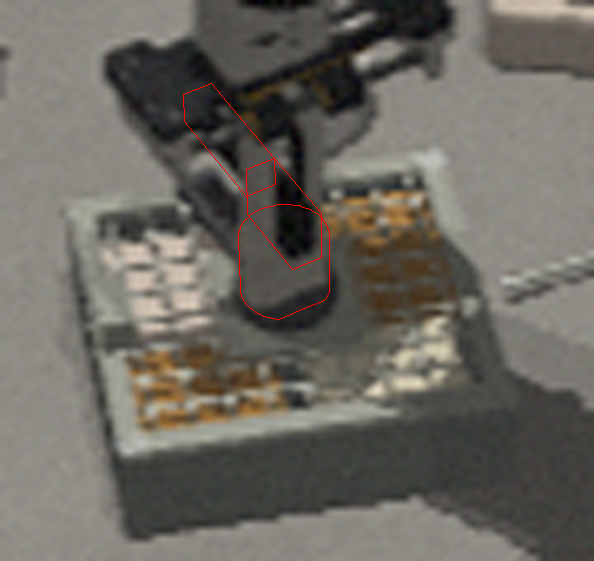

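View pics/home_o.png

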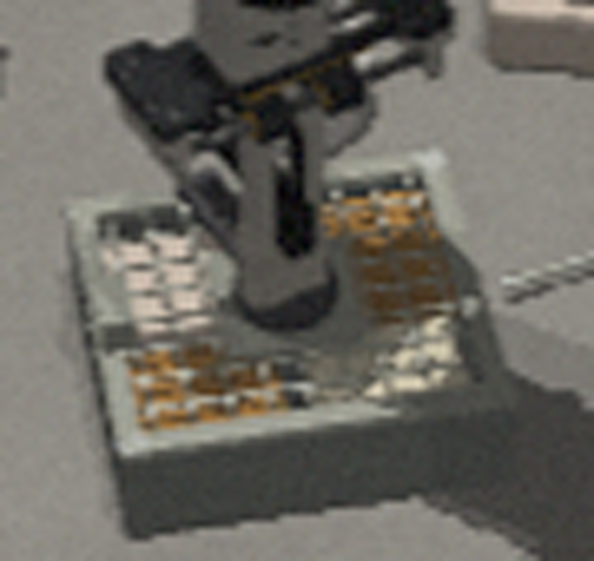

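Emit:
jog_arm(increments=[[-0.05, 0, -0.15, 0, 0, 0, 1], [-0.05, 0, 0, 0, 0, 0, 1], [0, 0, 0, 0, 0, 0, 1]])

```text
clock: 13.75
eef_pos: [565.6, -218.6, 147.3]
eef_rot: [-3.141, -0.003, -0.902]
wrist_force: [-2.3, -1.8, 8.3]
finger_gap: 17.8
```

Emit:
jog_arm(increments=[[0, 0, 0, 0, 0, -5, 1], [0, 0, 0, 0, 0, -5, 1], [0, 0, 0, 0, 0, -5, 1], [0, 0, 0, 0, 0, -5, 1], [0, 0, 0, 0, 0, 0, 1]])

```text
clock: 14.38
eef_pos: [565.0, -218.2, 147.3]
eef_rot: [3.141, -0.001, -0.551]
wrist_force: [-7.1, 1.3, 11.9]
finger_gap: 17.9
```

Emit:
jog_arm(increments=[[-0.05, 0, 0, 0, 0, -5, 1], [0, 0, 0, 0, 0, -5, 1], [0, 0, 0, 0, 0, -5, 1], [0, 0, 0, 0, 0, -5, 1], [0, 0, 0, 0, 0, 0, 1]])

```text
clock: 15.0
eef_pos: [564.5, -218.2, 147.3]
eef_rot: [3.141, -0.001, -0.203]
wrist_force: [-9.0, -0.2, 11.3]
finger_gap: 17.4
```

```bash
cat > st.py <<'E'
from h import *
import sys
s=read_state();print(np.round(s["eef_pos"],2),np.round(s["eef_rot"],3),np.round(s["wrist_force"],1),np.round(s["moment"],2),s["clock"])
c=camera("side");u,v=280,105
im=c["image"][v:v+85,u:u+90,::-1];cv2.imwrite(sys.argv[1],cv2.resize(im,None,fx=6.6,fy=6.6,interpolation=cv2.INTER_CUBIC))
E
python3 st.py pics/r1.png
```

```text
[ 564.49 -218.17  147.32] [ 3.141e+00 -1.000e-03 -2.030e-01] [-9.  -0.2 11.3] [0.03 1.79 0.1 ] 15.0
```

View pics/r1.png

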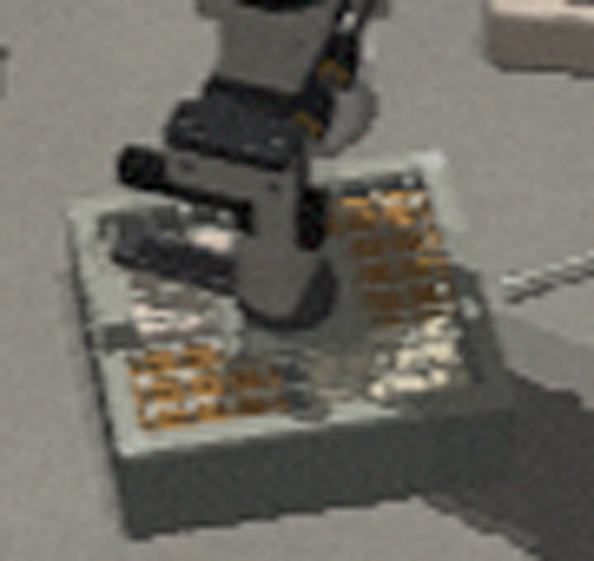

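Emit:
jog_arm(increments=[[-0.1, 0, 0, 0, 0, -5, 1], [0, 0, 0, 0, 0, -5, 1], [0, 0, 0, 0, 0, -5, 1], [0, 0, 0, 0, 0, -5, 1], [0, 0, 0, 0, 0, -5, 1], [0, 0, 0, 0, 0, 0, 1]])

```text
clock: 15.8
eef_pos: [563.5, -218.4, 147.3]
eef_rot: [3.14, -0.0, 0.234]
wrist_force: [-7.4, -3.7, 11.3]
finger_gap: 17.7
```

```bash
python3 st.py pics/r2.png
```

```text
[ 563.52 -218.39  147.3 ] [ 3.14  -0.     0.234] [-7.4 -3.7 11.3] [-0.57  1.62  0.13] 15.8
```

View pics/r2.png

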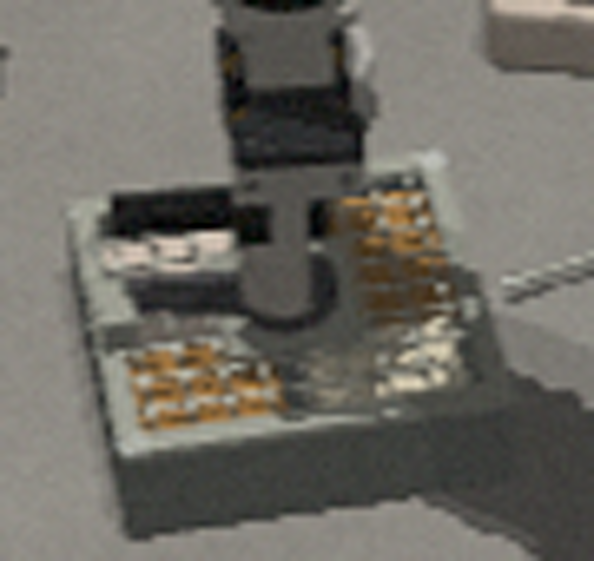

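Emit:
jog_arm(increments=[[-0.05, 0, 0, 0, 0, -4, 1], [0, 0, 0, 0, 0, -4, 1], [0, 0, 0, 0, 0, -2, 1], [0, 0, 0, 0, 0, 0, 1]])

```text
clock: 16.35
eef_pos: [563.1, -218.6, 147.3]
eef_rot: [3.14, -0.0, 0.407]
wrist_force: [-7.7, -3.0, 9.2]
finger_gap: 17.5
```

```bash
python3 st.py pics/r3.png
```

```text
[ 563.07 -218.64  147.28] [ 3.14  -0.     0.407] [-7.7 -3.   9.2] [-0.76  1.58 -0.29] 16.35
```

View pics/r3.png

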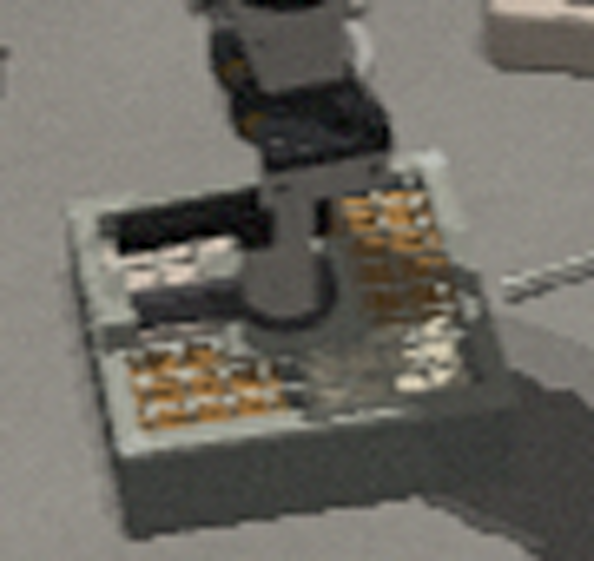

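```bash
cat > ov.py <<'E'
from h import *
import sys
a=[]
for n in("side","top"):
    c=camera(n);u,v=proj(c,[565,-220,90])[0];u=int(u)-35;v=int(v)-40
    f=5.6
    im=c["image"][v:v+75,u:u+70,::-1];im=cv2.resize(im,None,fx=f,fy=f,interpolation=cv2.INTER_CUBIC)
    for th,col in((.327,(0,255,0)),(float(sys.argv[2]),(0,0,255))):
        k=(proj(c,tf(box(30,104,-13,13,80,80),565.5,-219.5,th))-[u-.5,v-.5])*f
        cv2.polylines(im,[cv2.convexHull(k.astype(np.float32)).astype(np.int32)],True,col,1)
    a.append(im)
cv2.imwrite(sys.argv[1],np.hstack(a))
E
python3 ov.py pics/ov3.png 0.2
```

```text
(no output)
```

View pics/ov3.png

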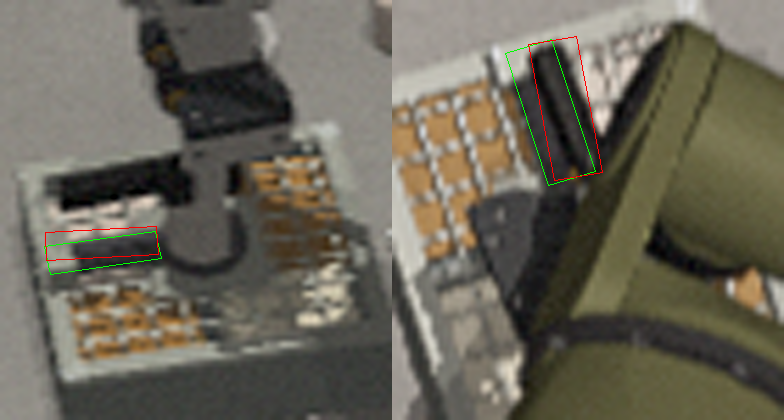

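Emit:
jog_arm(increments=[[0, 0, 0, 0, 0, -2, 1], [0, 0, 0, 0, 0, -2, 1], [0, 0, 0, 0, 0, 0, 1]])

```text
clock: 16.88
eef_pos: [562.4, -218.9, 147.4]
eef_rot: [3.14, 0.001, 0.476]
wrist_force: [-13.8, -4.8, 13.8]
finger_gap: 17.4
```

```bash
python3 st.py pics/r4.png; python3 ov.py pics/ov4.png 0.25
```

```text
[ 562.45 -218.94  147.36] [3.14e+00 1.00e-03 4.76e-01] [-13.8  -4.8  13.8] [-1.03  2.79 -0.42] 16.875
```

View pics/ov4.png

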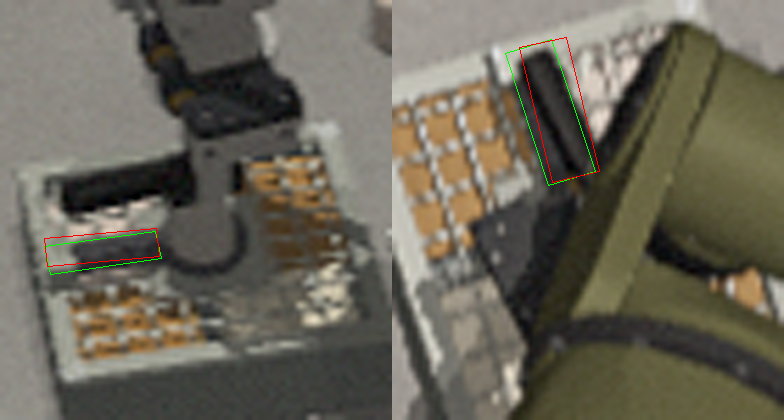

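Run:
```python
from h import *
c=camera("side");u,v=280,125;f=12
im=c["image"][v:v+45,u:u+60,::-1];im=cv2.resize(im,None,fx=f,fy=f,interpolation=cv2.INTER_CUBIC)
for th,col in((.2,(0,255,0)),(.33,(0,0,255))):
  for x in (30,104):
    k=(proj(c,tf(np.array([[x,-13,80],[x,13,80.]]),565.8,-221,th))-[u-.5,v-.5])*f
    cv2.polylines(im,[k.astype(np.int32)],True,col,1)
  for y in(-13,13):
    k=(proj(c,tf(np.array([[30,y,80],[104,y,80.]]),565.8,-221,th))-[u-.5,v-.5])*f
    cv2.polylines(im,[k.astype(np.int32)],True,col,1)
cv2.imwrite("pics/z4.png",im)
```

```text
(no output)
```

View pics/z4.png

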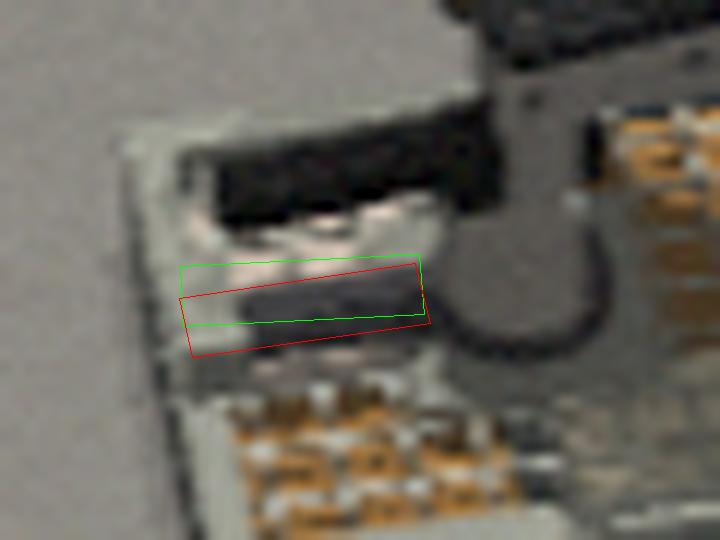

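Emit:
jog_arm(increments=[[0, 0, 0, 0, 0, -2, 1], [0, 0, 0, 0, 0, -2, 1], [0, 0, 0, 0, 0, 0, 1]])

```text
clock: 17.45
eef_pos: [562.1, -219.4, 147.5]
eef_rot: [3.14, 0.002, 0.546]
wrist_force: [-16.5, -7.2, 14.6]
finger_gap: 18.1
```

```bash
python3 st.py pics/r5.png; python3 ov.py pics/ov5.png 0.4
```

```text
[ 562.11 -219.38  147.45] [3.14e+00 2.00e-03 5.46e-01] [-16.5  -7.2  14.6] [-1.55  3.38 -0.61] 17.45
```

View pics/ov5.png

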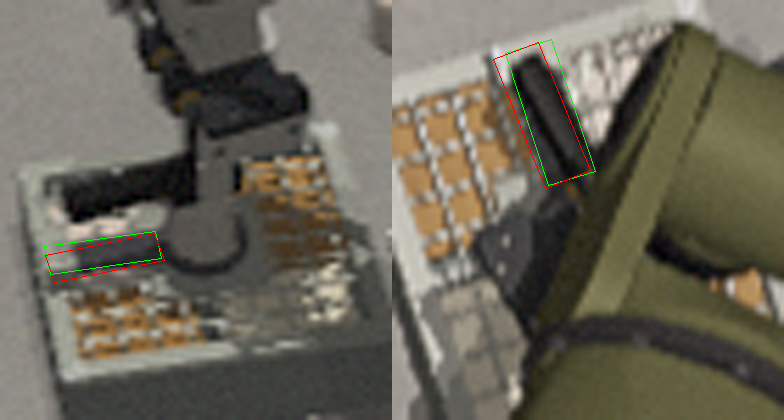

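Emit:
jog_arm(increments=[[0, 0, 0, 0, 0, -2, 1], [0, 0, 0, 0, 0, -2, 1], [0, 0, 0, 0, 0, 0, 1]])

```text
clock: 17.98
eef_pos: [562.2, -219.7, 147.5]
eef_rot: [3.14, 0.003, 0.615]
wrist_force: [-16.5, -9.6, 14.9]
finger_gap: 18.0
```

```bash
python3 st.py pics/r6.png
python3 - <<'E'
import cv2,numpy as np
a=[cv2.imread(f"pics/r{i}.png")[250:350,100:260] for i in (3,4,5,6)]
for x in a[:3]: print(np.abs(x.astype(float)-a[3]).mean())
cv2.imwrite("pics/cmp.png",np.vstack([np.hstack(a[:2]),np.hstack(a[2:])]).repeat(2,0).repeat(2,1))
E
```

```text
[ 562.16 -219.7   147.5 ] [3.14e+00 3.00e-03 6.15e-01] [-16.5  -9.6  14.9] [-1.94  3.28 -0.67] 17.975
17.693604166666667
12.966354166666667
6.840729166666667
```

View pics/cmp.png

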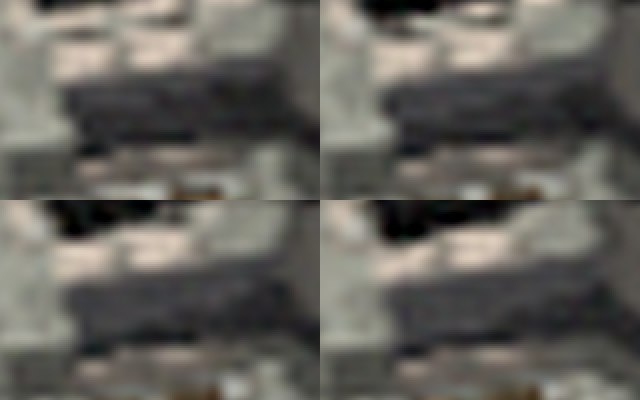

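```bash
cat > lv.py <<'E'
from h import *
import sys
c=camera("side");u,v=280,120;f=12
s=read_state();x,y=s["eef_pos"][:2]
im=c["image"][v:v+48,u:u+60,::-1];im=cv2.resize(im,None,fx=f,fy=f,interpolation=cv2.INTER_CUBIC)
t=float(sys.argv[2])
for q,col in((tf(box(25,95,-9,9,54,74),x,y,t,81),(0,255,255)),(tf(box(25,95,-9,9,54,74),x,y,t-.12,81),(255,255,0)),(tf(box(30,104,-13,13,72,80),565.8,-221,.33),(0,0,255)),(tf(box(30,104,-13,13,72,80),565.8,-221,.43),(0,255,0))):
    k=(proj(c,q)-[u-.5,v-.5])*f
    cv2.polylines(im,[cv2.convexHull(k.astype(np.float32)).astype(np.int32)],True,col,1)
cv2.imwrite(sys.argv[1],im)
E
python3 lv.py pics/lv6.png .615
```

```text
(no output)
```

View pics/lv6.png

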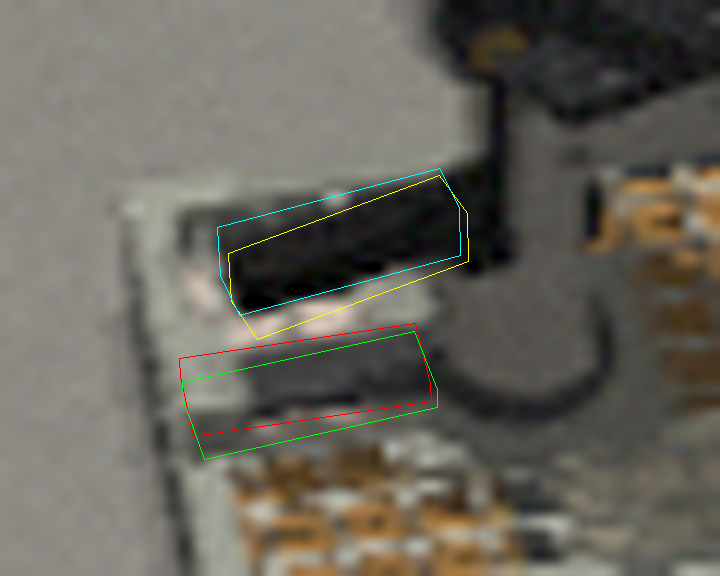

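Emit:
jog_arm(increments=[[0, 0, 0, 0, 0, 2.5, 1], [0, 0, 0, 0, 0, 2.5, 1], [0, 0, 0, 0, 0, 2.5, 1], [0, 0, 0, 0, 0, 1.5, 1], [0, 0, 0, 0, 0, 0, 1]])

```text
clock: 18.7
eef_pos: [563.0, -218.7, 147.4]
eef_rot: [3.139, 0.0, 0.459]
wrist_force: [-9.0, -4.3, 12.5]
finger_gap: 17.4
```

```bash
python3 st.py pics/r7.png; python3 lv.py pics/lv7.png .45
```

```text
[ 563.   -218.71  147.42] [3.139 0.    0.459] [-9.  -4.3 12.5] [-0.86  1.94  0.03] 18.7
```

View pics/lv7.png

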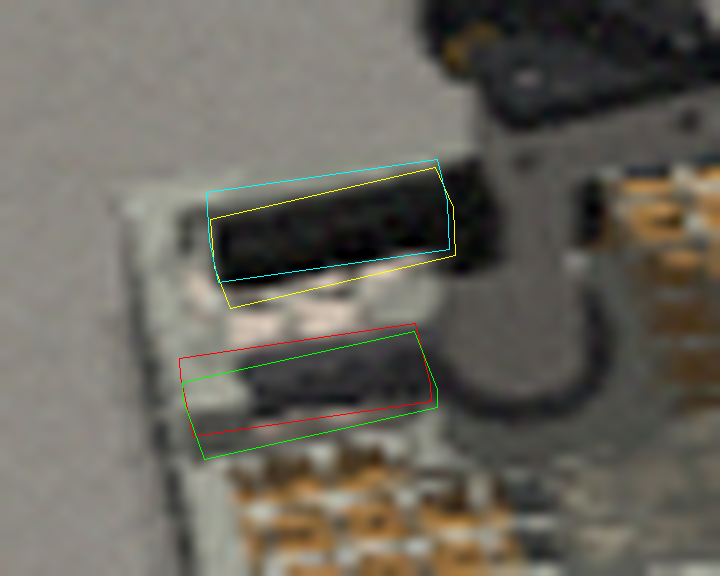

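Emit:
jog_arm(increments=[[-0.05, 0, -0.1, 0, 0, 0, 1], [-0.05, 0, 0, 0, 0, 0, 1], [0, 0, 0, 0, 0, 0, 2.5], [0, 0, 0, 0, 0, 0, 5], [0, 0, 0, 0, 0, 0, 5], [0, 0, 0, 0, 0, 0, 5], [0, 0, 0, 0, 0, 0, 5]])

```text
clock: 19.68
eef_pos: [562.2, -218.0, 146.9]
eef_rot: [-3.141, 0.0, 0.46]
wrist_force: [0.3, -0.8, -0.8]
finger_gap: 49.8
```

Emit:
jog_arm(increments=[[0, 0, -1, 0, 0, 0, 5], [0, 0, -2, 0, 0, 0, 5], [0, 0, -3, 0, 0, 0, 5], [0, 0, -4, 0, 0, 0, 5], [0, 0, -4, 0, 0, 0, 5], [0, -5, 0, 0, 0, 0, 5], [0, -5, 0, 0, 0, 0, 5], [0, -5, 0, 0, 0, 0, 5], [0, -5, 0, 0, 0, 0, 5], [0, -5, 0, 0, 0, 0, 5], [0, 0, 0, 0, 0, 0, 5], [0, 0, 0, 0, 0, 0, 5]])

```text
clock: 21.18
eef_pos: [451.6, 5.7, 287.5]
eef_rot: [3.141, -0.001, 0.46]
wrist_force: [0.8, -0.3, -0.1]
finger_gap: 50.2
```

Run:
```python
from h import *
import pickle
s=read_state();print(s["eef_pos"],s["wrist_force"],s["clock"])
a=[];cs={}
for n in("side","top"):
    c=camera(n);cs[n]=c;u,v=proj(c,[565,-220,90])[0];u=int(u)-38;v=int(v)-40
    f=5.2
    im=c["image"][v:v+75,u:u+75,::-1];im=cv2.resize(im,None,fx=f,fy=f,interpolation=cv2.INTER_CUBIC)
    a.append(im)
pickle.dump(cs,open("cs2.pkl","wb"))
cv2.imwrite("pics/end.png",np.hstack(a))
cv2.imwrite("pics/endtop.png",cs["top"]["image"][:,:,::-1])
```

```text
[451.57727166   5.67287154 287.54677419] [ 0.75415313 -0.32307693 -0.14386774] 21.175
```

View pics/end.png

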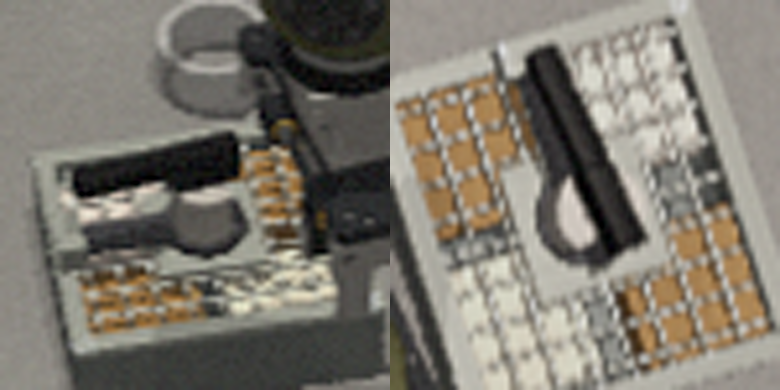

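View pics/endtop.png

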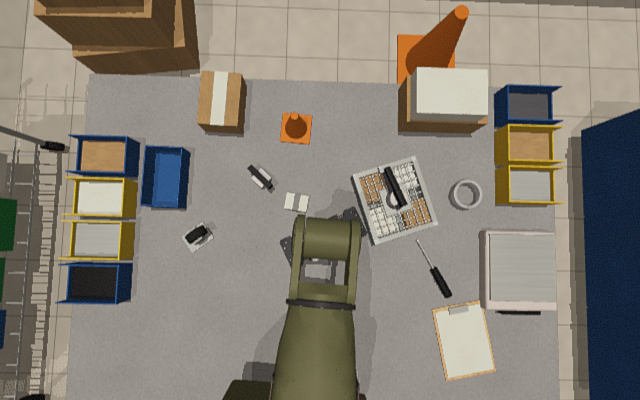

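Run:
```python
from h import *
import pickle
cs=pickle.load(open("cs2.pkl","rb"))
out=[]
for n,(u,v,w,h),ctr in(("top",(362,150,45,55),(565.8,-219.8)),("side",(284,130,45,55),(565.8,-221))):
    c=cs[n];f=9
    im0=cv2.resize(c["image"][v:v+h,u:u+w,::-1],None,fx=f,fy=f,interpolation=cv2.INTER_CUBIC);im=im0.copy()
    for th,col in((.26,(0,255,0)),(.33,(0,0,255))):
        q=tf(np.array([[30,13,79],[104,13,79],[104,-13,79],[30,-13,79.]]),*ctr,th)
        k=(proj(c,q)-[u-.5,v-.5])*f
        cv2.polylines(im,[k.astype(np.int32)],True,col,1)
    k=(proj(c,tf(cyl(30,79,79),*ctr,0))-[u-.5,v-.5])*f
    cv2.polylines(im,[k[:60].astype(np.int32)],True,(255,255,0),1)
    out.append(im)
cv2.imwrite("pics/fin.png",np.hstack(out))
t=cs["top"];q=np.array([[90,186],[449,80],[583,474],[224,582]])/6+[339,144]-.5
```

```text
(no output)
```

View pics/fin.png

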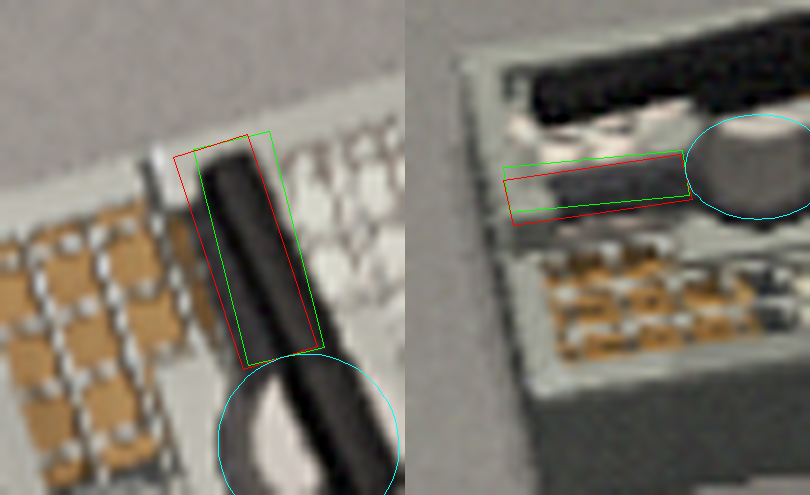

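Run:
```python
from h import *
print(sign_off(),read_state()["clock"])
```

```text
the job is handed in; nothing more can be done
the job is handed in; nothing more can be done
```

The D-hub lever handle is on the crate's latch spindle and the latch is turned to its stop. I handed the job in at about 21 s of the 42 s allowed; no verdict was reported.

- **Fitting:** I gripped the handle by its block, matched it to the spindle's flat, and lowered it until it met resistance with the hub's foot about 81 mm up. That agrees with the disc top, and pressing harder gave up to 22 N with no further movement. The latch was still open then, at about 0.27 rad.
- **Closing:** I turned the latch counter-clockwise until the resisting moment climbed to about 0.6 N m and the arm stopped moving. The lever had slipped roughly 0.1 rad in the grip by then. I turned it back about 9° to line up with the arm and unload it, then let go and moved clear.
- **Last pictures:** The arm's end runs under the keeper bridge, pointing at 0.33 rad. The keeper direction measured 0.315 to 0.34 rad, so the latch is at about 1.5. The lever lies within a few degrees of the arm, the hub is on the disc, the square-hubbed handle and other goods look untouched, and the wrist force is about zero.

**Uncertain:** The gap between arm and stop is hidden under the bridge. "Against the stop" therefore rests on the rising moment and the angle fit, which is good to about 1 to 2°. From r4 to r6 the pictures of the arm differed a little, mostly from changing shadow, so I could not rule out a very small movement there.

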